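# Air the bread bin with its lever

## Robot

A 6-joint arm with a two-finger parallel gripper is mounted at the origin on the work surface. World frame = base frame: x ahead of the robot, y to its left, z up, the work surface at z = 0. Lengths are in m, angles in rad, forces in N, time in s.
With the tool pointing down it reaches from about 0.375 to 0.9 m from the base axis. Payload 3.1 kg.
Tool frame: the origin (TCP) lies between the finger pads; the fingertips stand 8 mm ahead of it and the grasp point (between the pads) lies 11 mm behind it; z points along the fingers, y is the line along which they close (so a half turn about z gives the same grasp; the last joint's range is limited). The gripper opens to 87 mm and grips with 3 to 60 N. Pads are 19 mm wide; open, the fingers measure 117 mm over their backs; the gripper's body (75 mm by 190 mm) begins 51 mm behind the grasp point.
Start: joints at [-1.452, 0.527, 1.433, -0, 1.181, -0.178], TCP at [0.183, -0.597, 0.231] pointing down, gripper open.
Joint ranges: [-3.08, 3.08], [-0.75, 2.2], [0.22, 2.44], [-1.43, 4.57], [0, 2.65], [-2.85, 2.85]. Speed limits (rad/s): [2.79, 2.79, 3.14, 3.14, 3.14, 3.14].

## Interface

Orientations are given as a unit quaternion [x, y, z, w].
In Python, from rig import robot, vision, job gives the robot as it stands.
- The arm moves only by the shell command python3 -m handwheel 'ROWS' [OPENING] [FORCE]. ROWS is JSON, a list of rows, each a list of 4 numbers: the shift along the tool's x, y, z as a fraction of full scale, then the turn about the tool's z as a fraction of full scale. A call has 1 to 20 rows; each row is the pose to reach, as a shift and turn from the pose commanded when the call began, along the tool's axes at that moment, turning the shorter way round; what a row does not reach only later rows make up. Full scale, the value 1, is 300 mm for a shift and 2 pi rad for a turn. A row lasts 1/12 s, in which the tool goes at most 41.7 mm and 7.16 degrees, less where a joint would pass 70% of its speed; a pose out of reach is approached as far as the arm can. A call with a number of a shift or a turn outside -1 to 1 is refused whole. A call with a gripper value outside its range is refused whole. OPENING is the opening in per cent of the stroke, from 0 (shut) to 100 (fully open), set as the call begins (- or left out, the last holds). The fingers move at their own pace and stop on an object; FORCE is the grip in N (left out, the last holds). Time passes only in rows, so rows that repeat a pose let the fingers close. It gives the time, the measured TCP pose, the force, the opening and the grip force at its end, in the units of the state.
- robot.get_obs(): the state, without advancing time (a new reading comes with each control period).
- vision.camera(name): name is "scene" or "top" or "wrist"; returns a dict with "frame" (480x640x3 uint8, red, green, blue), "K" (3x3 intrinsics, pixels), "cam_to_world" (4x4, takes a point from camera to world coordinates); the wrist camera has in their place "hand_eye" (4x4, takes a point from camera to tool coordinates, whose origin is the TCP and whose axes are the flange's). Camera axes: x right, y down, z forward; pixel columns grow to the right and rows downward; lengths in m; the calibration is good to about 2 mm. A picture is of the moment at which its call begins: read the wrist's pose just before it. There is no depth.
- job.hand_in(): hands the job in; it is judged then, once.
Trained networks look in the newest picture that a camera, given by its name, has taken for a name from the list of things; names that differ only in an ending like _2 or _b are one class to them, and where a whole thing is asked for, a point or a joint stands for the part that bears it (a point fixed in the world has none). Each returns a list of dicts, best first, with "conf" (0 to 1); they miss things now and then, are a little off and sometimes report something else, mostly with a low value. They report only what shows in the picture. A call takes as long as a camera call.
- vision.look_for(camera, label): "point" ([row, column] in pixels, amid what is visible of it).
- vision.outline_of(camera, label): "mask" (480x640 bool, what is visible of it) and "point" ([row, column] in pixels, amid what is visible of it).
The state is a dict: "time": time; "q": joint angles; "joint_velocities": joint speeds; "joint_torque": joint torques, N m; "position": TCP position; "tool_rot": TCP orientation; "ft_force": force on the tool from outside, world axes, zero at the start; "moment": the same for the moment, N m; "grip_width": finger opening in m; "grip_force": force on a finger pad.
Only numpy, scipy, OpenCV 4.12 (cv2) and the standard library are available. Lean on these libraries where they do the work, as an engineer would, in place of code of your own. Each camera call takes 0.05 s, during which the arm holds its last target. There are 200 camera calls.

## Task

Air the warm rolls in the wider of the two steel bread bins: press its front lever down with the fingertips until the lid stands open as far as it goes, and keep it open for at least two seconds. Then ease the lever back up slowly and steadily so that the lid settles fully shut without slamming, and move clear. Work the lid only through the lever, and leave the narrow bin shut and everything else on the counter where it stands.

Things in the scene. Friction and masses are not known exactly. Their poses are not given: they have to be found in the camera images.
- wide_bin: the wider bread bin, fixed to the counter: open-topped steel box, 160 deep (x) x 260 wide (y) x 130 mm high, walls 6 mm, lid on top. Origin at the centre of its underside; its front, with the lever, faces its own -x (roughly towards the robot, yaw up to 0.25 rad); z up. Either bin may be the left one
- wide_paddle (a point): centre of the upper face of the wide bin's lever paddle (moves with it): dark steel, 34 (along the lever) x 42 wide x 10 mm, on a 16 mm wide bar from the middle of the bin's front. Shut: 195 mm from the bin's origin along its -x, 116 mm above the counter, outer end tilted 0.2 rad up. Fully pressed: 69 mm above the counter, 196 mm in front (at most 198 between), tilted 0.24 rad down
- wide_lever (a joint): wide bin's lever angle, 0 = up (lid shut), 0.444 = fully pressed (hard stop). Hinge level, 93 mm in front of the bin's origin, 90 mm above the counter, 105 mm from the paddle centre. No catch: at the paddle centre it takes some 5 to 11 N at first, 1 to 4 N when fully open; the lid's weight brings it back up by itself, fast if let go
- wide_lid (a joint): wide bin's lid angle, 0 = shut, 1.2 = fully open; the linkage makes it 2.7 times the lever angle. The hinge runs along the bin's far (+x) rim; the lid is a steel panel 168 x 266 x 7 mm, 0.3 to 0.5 kg, not to be touched; swinging down faster than 1.8 rad/s is a slam
- wide_lid_edge (a point): middle of the front edge of the wide bin's lid, on its upper face, 139 mm above the counter when shut and about 290 mm when fully open
- narrow_bin: the narrow bread bin, the same but 150 mm wide, with the same lever and lid; to be left shut. Origin at the centre of its underside, front towards its own -x
- narrow_lid (a joint): narrow bin's lid angle, 0 = shut, 1.2 = open
- ramekin: small white ceramic dish, 72 mm across, 45 mm high, standing beside the wide bin's lever; origin at the centre of its underside
- pepper_jar: small glass jar with a steel cap, 44 mm across, 85 mm high, standing on the other side of the wide bin's lever; origin at the centre of its underside
- bowl: white bowl, 150 mm across, 60 mm high; origin at the centre of its underside
- plate: white plate, 170 mm across, 18 mm high; origin at the centre of its underside
- spoon: steel spoon, 150 mm long, lying on the counter; origin on the counter under its middle
- sauce_box: red plastic food box, 110 x 140 x 85 mm; origin at the centre of its underside
- tin: aluminium tin, 74 mm across, 70 mm high; origin at the centre of its underside

How it is judged:
On the way, in this order (a step that is already met when the one before it is completed fails the run):
1. the wide bin's lid is opened as far as it goes (above 1.05 of 1.2 rad) and kept there for two seconds (value of joint wide_lid above 1.05 rad), for 1.9 s.
2. the lid is let down until shut (value of joint wide_lid below 0.04 rad), for 0.3 s.
At the end, for the whole second after the job is handed in: the wide bin's lid is shut (under 0.04 rad) with its lever up (under 0.02 rad), the narrow bin's lid is shut (under 0.04 rad) and the seven other things stand within 15 mm of where they were (value of joint each of wide_lid, narrow_lid below 0.04 rad and value of joint wide_lever below 0.02 rad and distance of each of ramekin, pepper_jar, bowl, plate, spoon, sauce_box, tin from where it was at the start of the episode below 0.015 m); the robot touches nothing.
It fails at once if the wide bin's lid swings down faster than 1.8 rad/s (a slam) (velocity of joint wide_lid below -1.8 rad/s).
It fails at once if the robot touches the wide bin's lid with more than 1 N (contact force between any of the fingers, the arm and wide_lid above 1 N).
It fails at once if the narrow bin's lid is opened (above 0.1 rad) (value of joint narrow_lid above 0.1 rad).
It fails at once if another thing is pushed over 15 mm, lifted or tipped (distance of any of ramekin, pepper_jar, bowl, plate, spoon, sauce_box, tin from where it was at the start of the episode above 0.015 m or angle between any of ramekin, pepper_jar, bowl, plate, spoon, sauce_box, tin's own z axis and vertical above 0.3 rad).
It also fails if it takes over 45 s, if anything falls off the work surface, if the arm or the gripper's body presses on something with over 40 N, if the wrist force passes 120 N, or if a joint passes its speed limit or range.

## Working session

There is one attempt and no reset: what is moved stays moved. The work goes in short steps, Python scripts to look and compute and a shell command to move; the robot and the scene stay as the last step left them, time stands still between calls to the robot, and variables do not carry over. Pictures are saved under pics/ and viewed, at most 10 in all, crops included, and the job is handed in when it is done.

```bash
mkdir -p pics; python3 - <<'E'
from rig import robot,vision
import cv2,numpy as np
o=robot.get_obs();print(o['time'],o['position'],o['tool_rot'],o['ft_force'])
for c in('scene','top'):
    r=vision.camera(c);cv2.imwrite(f'pics/{c}.png',r['frame'][:,:,::-1]);print(c,r['K'].tolist(),np.round(r['cam_to_world'],4).tolist())
    for l in('wide_bin','wide_paddle','wide_lid','narrow_bin','ramekin','pepper_jar'):
        print(l,[(np.round(d['point']),round(d['conf'],2)) for d in vision.look_for(c,l)[:3]])
E
```

```text
0.0 [ 0.18331103 -0.59677339  0.22957809] [ 9.88933303e-01  1.48356951e-01  1.11825990e-05 -1.06607738e-03] [ 0.51374087 -0.28926981 -0.61952406]
scene [[477.9834192398076, 0.0, 311.0824999916497], [0.0, 477.9834192398076, 238.44658323388282], [0.0, 0.0, 1.0]] [[0.7351, 0.5659, -0.3732, 0.9712], [0.6778, -0.6213, 0.393, -0.4627], [-0.0095, -0.5419, -0.8404, 1.0947], [0.0, 0.0, 0.0, 1.0]]
wide_bin [(array([227., 402.]), 0.93), (array([218., 409.]), 0.6)]
wide_paddle [(array([191., 350.]), 0.9), (array([190., 377.]), 0.69), (array([154., 442.]), 0.41)]
wide_lid [(array([218., 412.]), 0.81)]
narrow_bin [(array([324., 288.]), 0.8)]
ramekin [(array([191., 379.]), 0.48), (array([428., 188.]), 0.29)]
pepper_jar [(array([240., 340.]), 0.86), (array([192., 349.]), 0.22)]
top [[531.6054824178323, 0.0, 318.0290607491144], [0.0, 531.6054824178323, 245.53990876729574], [0.0, 0.0, 1.0]] [[0.0058, -0.9945, 0.1049, 0.3823], [-1.0, -0.005, 0.0081, -0.0239], [-0.0075, -0.1049, -0.9945, 1.4876], [0.0, 0.0, 0.0, 1.0]]
wide_bin [(array([190., 241.]), 0.94), (array([225., 131.]), 0.71)]
wide_paddle [(array([253., 250.]), 0.94)]
wide_lid [(array([228., 132.]), 0.74), (array([186., 237.]), 0.57)]
narrow_bin [(array([206., 390.]), 0.87), (array([321., 160.]), 0.5)]
ramekin []
pepper_jar [(array([234., 287.]), 0.67)]
```

View pics/top.png

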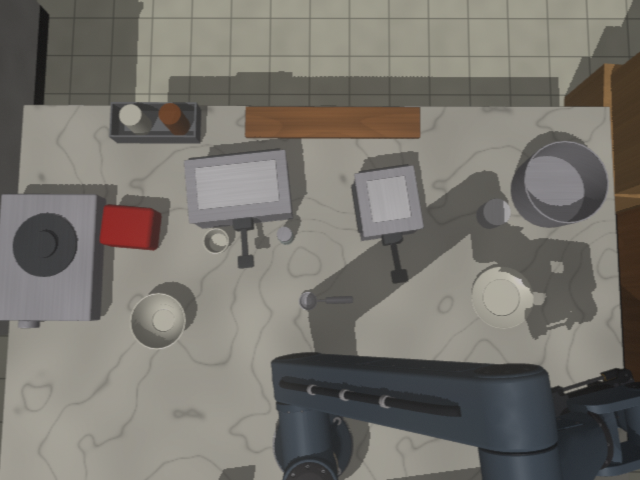

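View pics/scene.png

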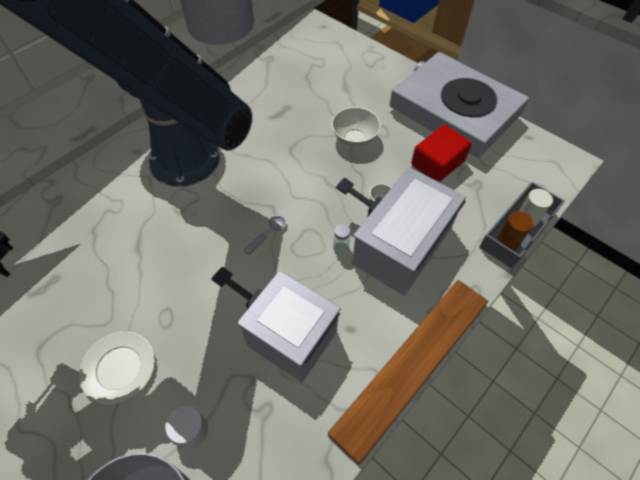

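The top view shows the wide bin on the left (paddle near row 262, col 246), with the ramekin at (240,217) and the jar at (234,286). The narrow bin is on the right, and the scene view has the wide paddle near (186,345).

```bash
cat > h.py <<'E'
import numpy as np
from rig import robot,vision
def ray(r,p):
    T=r['cam_to_world'];d=T[:3,:3]@np.linalg.inv(r['K'])@[p[1],p[0],1];return T[:3,3],d
def atz(r,p,z):
    o,d=ray(r,p);return (o+d*(z-o[2])/d[2])[:2]
E
python3 - <<'E'
from h import *
import cv2
R={c:vision.camera(c) for c in('top','scene')}
r=R['top']
a=ray(r,(262,246));b=ray(R['scene'],(186,345))
s=np.linalg.lstsq(np.c_[a[1],-b[1]],b[0]-a[0],rcond=None)[0]
print('tri',a[0]+s[0]*a[1],b[0]+s[1]*b[1]); print('paddle z116',atz(r,(262,246),.116),atz(R['scene'],(186,345),.116))
for l in('wide_bin','wide_lid','wide_paddle','ramekin','pepper_jar'):
  for d in vision.outline_of('top',l)[:2]:
    m=d['mask'].astype(np.uint8);q=cv2.boxPoints(cv2.minAreaRect(cv2.findNonZero(m)))
    z=.139 if l in('wide_bin','wide_lid') else .1
    P=np.array([atz(r,(v,u),z) for u,v in q]);print(l,round(d['conf'],2),d['point'],m.sum(),np.round(P,3).tolist(),np.round(P.mean(0),3))
cv2.imwrite('pics/crop.png',cv2.resize(r['frame'][130:290,170:320,::-1],None,fx=3.7,fy=3.7,interpolation=cv2.INTER_CUBIC))
E
```

```text
tri [0.48374351 0.17457632 0.10830862] [0.48816139 0.17948124 0.10933915]
paddle z116 [0.48317806 0.17346966] [0.49142682 0.17514059]
wide_bin 0.58 [193.5, 239.8] 7857 [[0.751, 0.342], [0.782, 0.072], [0.482, 0.038], [0.453, 0.301]] [0.617 0.188]
wide_lid 0.57 [186.9, 233.4] 6517 [[0.746, 0.341], [0.776, 0.072], [0.61, 0.052], [0.58, 0.318]] [0.678 0.196]
wide_lid 0.48 [238.6, 216.0] 547 [[0.55, 0.292], [0.58, 0.234], [0.521, 0.204], [0.492, 0.261]] [0.536 0.248]
wide_paddle 0.95 [255.8, 249.2] 347 [[0.571, 0.199], [0.572, 0.159], [0.471, 0.157], [0.471, 0.196]] [0.521 0.178]
ramekin 0.82 [241.4, 218.2] 517 [[0.574, 0.288], [0.574, 0.225], [0.508, 0.224], [0.507, 0.287]] [0.541 0.256]
ramekin 0.63 [200.2, 392.4] 3921 [[0.723, -0.107], [0.749, -0.269], [0.576, -0.293], [0.551, -0.132]] [ 0.65 -0.2 ]
pepper_jar 0.63 [238.7, 286.1] 219 [[0.577, 0.093], [0.577, 0.056], [0.532, 0.056], [0.532, 0.093]] [0.555 0.074]
```

View pics/crop.png

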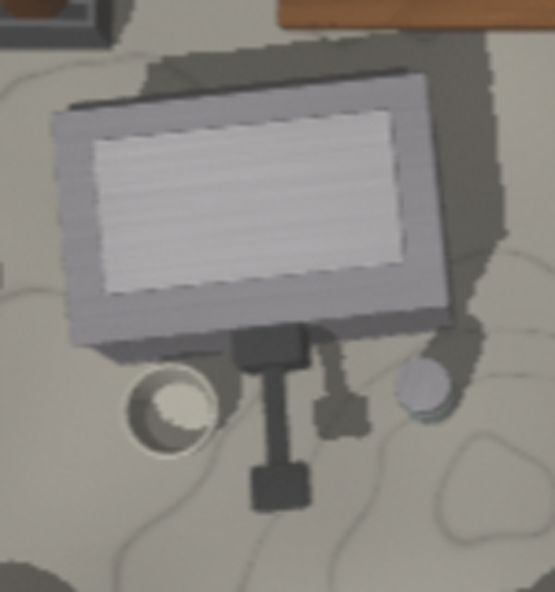

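The crop shows the paddle at about (261,246) in the full image and nothing above the lever. My estimate is paddle ≈ (0.485, 0.173) and bin yaw ≈ 0.12. I'll move above it with the fingers shut.

```bash
R='[[0.1,-0.12,0,0],[0.2,-0.24,0,0],[0.3,-0.36,0,0],[0.4,-0.48,0,0],[0.5,-0.6,0,0],[0.573,-0.72,0,0],[0.573,-0.72,0,0],[0.573,-0.72,0,0]]'; python3 -m handwheel '[[0.08,-0.1,0,0],[0.16,-0.2,0,0],[0.24,-0.3,0,0],[0.32,-0.4,0,0],[0.4,-0.5,0,0],[0.48,-0.6,0,0],[0.573,-0.72,0,0],[0.573,-0.72,0,0],[0.573,-0.72,0,0]]' 0
```

```text
time: 1.8
position: [0.2848, -0.3379, 0.2308]
tool_rot: [0.989, 0.15, -0.0, -0.0]
ft_force: [0.0, -0.7, -0.4]
grip_width: 0.0349
grip_force: 0.0
```

```bash
python3 -m handwheel '[[0.08,-0.1,0,0],[0.16,-0.2,0,0],[0.24,-0.3,0,0],[0.32,-0.4,0,0],[0.4,-0.5,0,0],[0.48,-0.6,0,0],[0.573,-0.72,0,0],[0.573,-0.72,0,0],[0.573,-0.72,0,0]]' 0
```

```text
time: 2.55
position: [0.3868, -0.083, 0.2308]
tool_rot: [0.989, 0.151, 0.001, 0.001]
ft_force: [0.2, -0.7, 0.2]
grip_width: 0.0005
grip_force: 0.0
```

```bash
python3 -m handwheel '[[0.08,-0.1,0,0.004],[0.16,-0.2,0,0.008],[0.24,-0.3,0,0.012],[0.32,-0.4,0,0.016],[0.4,-0.5,0,0.02],[0.48,-0.6,0,0.024],[0.573,-0.72,0,0.028],[0.573,-0.72,0,0.028],[0.573,-0.72,0,0.028]]' 0
```

```text
time: 3.3
position: [0.4888, 0.1729, 0.2304]
tool_rot: [0.998, 0.061, 0.001, 0.0]
ft_force: [0.2, -0.2, -0.3]
grip_width: 0.0004
grip_force: 0.0
```

```bash
python3 - <<'E'
from h import *
import cv2
from scipy.spatial.transform import Rotation as Ro
o=robot.get_obs();r=vision.camera('wrist')
T=np.eye(4);T[:3,:3]=Ro.from_quat(o['tool_rot']).as_matrix();T[:3,3]=o['position']
r['cam_to_world']=T@r['hand_eye'];f=r['frame'].copy()
def proj(p):
    c=np.linalg.inv(r['cam_to_world'])@np.r_[p,1];c=r['K']@c[:3];return c[:2]/c[2]
for d in vision.outline_of('wrist','wide_paddle')[:2]:
    print(d['conf'],d['point'],d['mask'].sum(),atz(r,d['point'],.116))
for p in([.484,.172,.116],[.489,.173,.116]):
    u=proj(p);print(p,u);cv2.circle(f,(int(u[0]),int(u[1])),3,(255,0,0),-1)
cv2.imwrite('pics/w1.png',f[:,:,::-1])
print(np.round(r['cam_to_world'],3).tolist(),r['K'].tolist(),o['position'])
np.savez('w1.npz',K=r['K'],T=r['cam_to_world'])
E
```

```text
0.82 [213.5, 321.7] 6036 [0.50285831 0.17839826]
[0.484, 0.172, 0.116] [328.05456962 242.81889367]
[0.489, 0.173, 0.116] [327.45982874 235.2756875 ]
[[0.121, -0.958, -0.259, 0.561], [-0.993, -0.117, -0.032, 0.182], [0.0, 0.261, -0.965, 0.385], [0.0, 0.0, 0.0, 1.0]] [[429.59507618674854, 0.0, 327.65906411673535], [0.0, 429.59507618674854, 235.35820254295257], [0.0, 0.0, 1.0]] [0.48882432 0.17294156 0.23039419]
```

View pics/w1.png

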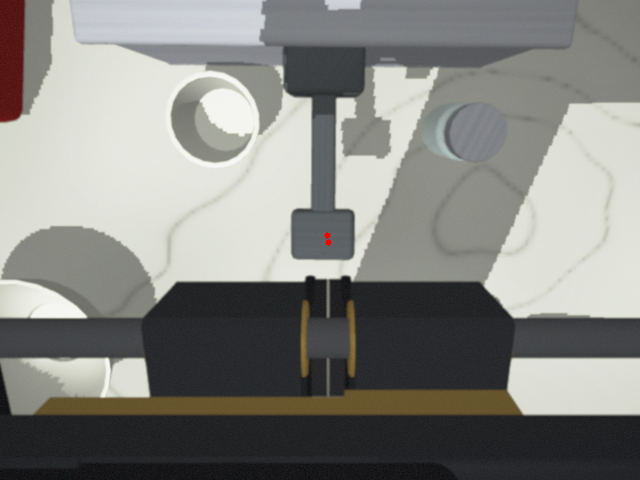

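The wrist view shows the paddle's upper face centred near (231,323), level with the jaws and parallel to them. It needs a shift of about 3 mm, so I'll descend to just above it.

```bash
python3 -m handwheel '[[0.007,-0.01,0.06,0],[0.007,-0.01,0.13,0],[0.007,-0.01,0.2,0],[0.007,-0.01,0.26,0],[0.007,-0.01,0.3,0],[0.007,-0.01,0.32,0],[0.007,-0.01,0.325,0],[0.007,-0.01,0.33,0]]'
```

```text
time: 4.07
position: [0.4884, 0.1751, 0.1318]
tool_rot: [0.998, 0.06, 0.0, 0.0]
ft_force: [0.8, -0.3, 0.6]
grip_width: 0.0005
grip_force: 0.0
```

```bash
python3 -m handwheel '[[0,0,0.005,0],[0,0,0.01,0],[0,0,0.015,0],[0,0,0.02,0],[0,0,0.025,0],[0,0,0.03,0],[0,0,0.035,0],[0,0,0.04,0],[0,0,0.045,0],[0,0,0.05,0]]'
```

```text
time: 4.9
position: [0.4867, 0.1765, 0.1176]
tool_rot: [0.998, 0.061, -0.001, 0.0]
ft_force: [-3.0, -1.7, 9.4]
grip_width: 0.0005
grip_force: 4.5
```

Contact shows at about 9 N on the paddle. I'll press on.

```bash
python3 -m handwheel '[[0,0,0.008,0],[0,0,0.016,0],[0,0,0.024,0],[0,0,0.032,0],[0,0,0.04,0],[0,0,0.048,0],[0,0,0.056,0],[0,0,0.064,0],[0,0,0.072,0],[0,0,0.08,0],[0,0,0.088,0],[0,0,0.096,0],[0,0,0.104,0],[0,0,0.11,0],[0,0,0.11,0]]'; python3 - <<'E'
from rig import robot
print(robot.get_obs()['ft_force'])
E
```

```text
time: 6.15
position: [0.4868, 0.1766, 0.0834]
tool_rot: [0.998, 0.061, -0.001, 0.0]
ft_force: [-3.9, -1.2, 4.5]
grip_width: 0.0
grip_force: 2.7
[-3.91213133 -1.19871953  4.523856  ]
```

```bash
python3 -m handwheel '[[0,0,0.003,0],[0,0,0.006,0],[0,0,0.009,0],[0,0,0.012,0],[0,0,0.015,0],[0,0,0.015,0]]'
```

```text
time: 6.65
position: [0.4876, 0.1766, 0.0798]
tool_rot: [0.998, 0.061, -0.0, -0.0]
ft_force: [-6.4, -0.4, 10.3]
grip_width: 0.0006
grip_force: 6.0
```

The force is rising again, so the hard stop is reached. I'll add a hair more, hold, and check with a picture.

```bash
python3 -m handwheel '[[0,0,0.003,0],[0,0,0.003,0],[0,0,0.003,0],[0,0,0.003,0],[0,0,0.003,0],[0,0,0.003,0],[0,0,0.003,0],[0,0,0.003,0],[0,0,0.003,0],[0,0,0.003,0],[0,0,0.003,0],[0,0,0.003,0],[0,0,0.003,0],[0,0,0.003,0],[0,0,0.003,0],[0,0,0.003,0]]'; python3 - <<'E'
from rig import vision
import cv2
cv2.imwrite('pics/s2.png',vision.camera('scene')['frame'][60:340,200:540,::-1])
E
```

```text
time: 7.98
position: [0.4876, 0.1766, 0.0797]
tool_rot: [0.998, 0.061, -0.0, -0.0]
ft_force: [-6.1, -1.6, 16.2]
grip_width: 0.0007
grip_force: 8.8
```

View pics/s2.png

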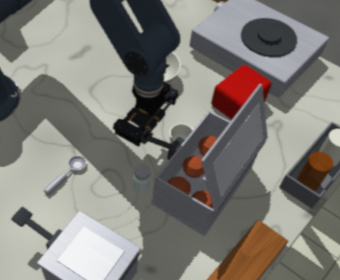

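The crop shows the lid standing fully open (around (140,235)), the gripper on the lever, and the ramekin and jar in place. I'll hold longer, then ease it up slowly.

```bash
python3 -m handwheel '[[0,0,0,0],[0,0,0,0],[0,0,0,0],[0,0,0,0],[0,0,0,0],[0,0,0,0],[0,0,0,0],[0,0,0,0],[0,0,0,0],[0,0,0,0],[0,0,0,0],[0,0,0,0],[0,0,0,0],[0,0,0,0],[0,0,0,0],[0,0,0,0]]'
```

```text
time: 9.37
position: [0.4876, 0.1766, 0.0797]
tool_rot: [0.998, 0.061, -0.0, -0.0]
ft_force: [-7.4, -1.8, 16.2]
grip_width: 0.0007
grip_force: 8.8
```

```bash
python3 -m handwheel '[[0,0,-0.003,0],[0,0,-0.006,0],[0,0,-0.009,0],[0,0,-0.012,0],[0,0,-0.015,0],[0,0,-0.018,0],[0,0,-0.021,0],[0,0,-0.024,0],[0,0,-0.027,0],[0,0,-0.03,0],[0,0,-0.033,0],[0,0,-0.036,0],[0,0,-0.039,0],[0,0,-0.042,0],[0,0,-0.045,0],[0,0,-0.048,0],[0,0,-0.051,0],[0,0,-0.054,0],[0,0,-0.057,0],[0,0,-0.06,0]]'
```

```text
time: 11.03
position: [0.487, 0.1765, 0.0963]
tool_rot: [0.998, 0.061, -0.001, 0.0]
ft_force: [-5.5, -0.3, 7.0]
grip_width: 0.0002
grip_force: 3.7
```

```bash
python3 -m handwheel '[[0,0,-0.003,0],[0,0,-0.006,0],[0,0,-0.009,0],[0,0,-0.012,0],[0,0,-0.015,0],[0,0,-0.018,0],[0,0,-0.021,0],[0,0,-0.024,0],[0,0,-0.027,0],[0,0,-0.03,0],[0,0,-0.033,0],[0,0,-0.036,0],[0,0,-0.039,0],[0,0,-0.042,0],[0,0,-0.045,0],[0,0,-0.048,0],[0,0,-0.051,0],[0,0,-0.054,0],[0,0,-0.057,0],[0,0,-0.06,0]]'
```

```text
time: 12.7
position: [0.4883, 0.1766, 0.115]
tool_rot: [0.998, 0.061, 0.0, -0.0]
ft_force: [-4.1, -0.2, 9.4]
grip_width: 0.0005
grip_force: 4.3
```

```bash
python3 -m handwheel '[[0,0,-0.003,0],[0,0,-0.006,0],[0,0,-0.009,0],[0,0,-0.012,0],[0,0,-0.015,0],[0,0,-0.018,0],[0,0,-0.021,0],[0,0,-0.024,0],[0,0,-0.027,0],[0,0,-0.03,0],[0,0,-0.033,0],[0,0,-0.036,0],[0,0,-0.039,0],[0,0,-0.042,0],[0,0,-0.045,0],[0,0,-0.048,0],[0,0,-0.051,0],[0,0,-0.054,0],[0,0,-0.057,0],[0,0,-0.06,0]]'
```

```text
time: 14.37
position: [0.488, 0.1766, 0.1322]
tool_rot: [0.998, 0.061, 0.0, -0.0]
ft_force: [-0.5, 0.4, -0.2]
grip_width: 0.0008
grip_force: 0.0
```

Contact is lost at the shut height. I'll move up clear and check.

```bash
python3 -m handwheel '[[0,0,-0.05,0],[0,0,-0.12,0],[0,0,-0.2,0],[0,0,-0.28,0],[-0.1,0,-0.33,0],[-0.2,0,-0.33,0],[-0.2,0,-0.33,0],[-0.2,0,-0.33,0],[-0.2,0,-0.33,0],[-0.2,0,-0.33,0]]'; python3 - <<'E'
from rig import vision
import cv2
cv2.imwrite('pics/s3.png',vision.camera('scene')['frame'][:,:,::-1])
E
```

```text
time: 15.2
position: [0.4298, 0.1694, 0.2312]
tool_rot: [0.998, 0.061, 0.001, -0.0]
ft_force: [0.8, 0.2, 1.0]
grip_width: 0.0004
grip_force: 0.0
```

View pics/s3.png

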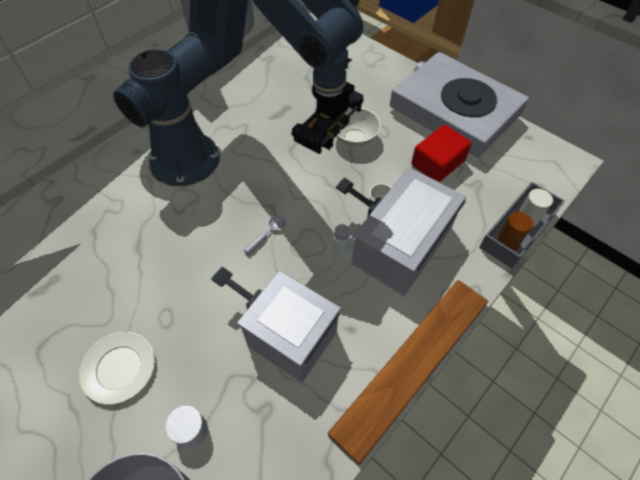

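The wide lid is shut and its lever is back up at (186,345). Everything else is where it was, and the arm is clear.

```bash
python3 -c "
from rig import job
print(job.hand_in())"
```

```text
the job is handed in; nothing more can be done
None
```

I pressed the wide bin's lever to its stop, held the lid open for about 2.7 s, and eased it shut at about 11 mm/s at the lever. The final picture shows both lids shut, nothing else moved and the arm clear; the job is handed in, but no verdict came back.

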